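# Flip the amber filter over its lamp

## Robot

A 7-joint arm with a two-finger parallel gripper is mounted at the origin on the work surface. World frame = base frame: x ahead of the robot, y to its left, z up, the work surface at z = 0. Lengths are in m, angles in rad, forces in N, time in s.
With the tool pointing down it reaches from about 0.425 to 1.025 m from the base axis. Payload 3.6 kg.
Tool frame: the origin (TCP) lies on the centre line of the jaws, within the pads' length; the fingertips stand 25 mm ahead of it and the grasp point (between the pads) lies 6 mm ahead of it (env.tcp_to_tips is the z of the fingertips in the tool frame, in m); z points along the fingers, y is the direction in which the jaws open and shut (so a half turn about z gives the same grasp; the last joint's range is limited). The gripper opens to 85 mm and grips with 20 to 120 N. Pads are 22 mm wide; open, the fingers measure 114 mm over their backs; the gripper's body (76 mm by 85 mm) begins 54 mm behind the grasp point. The pads swing forward as they close: fully open they stand 13 mm farther back than shut.
Start: joints at [-1.331, 0.591, 0.048, 1.609, -0.033, 0.943, -0.034], TCP at [0.238, 0.685, 0.256] pointing down, gripper open.
Joint ranges: [-2.69, 2.69], [-0.47, 2.24], [-1.27, 1.36], [0.19, 2.51], [-1.53, 4.68], [0.08, 2.07], [-3.09, 3.09]. Speed limits (rad/s): [2.57, 2.57, 3.14, 3.14, 3.14, 3.14, 3.14].

## Interface

Orientations are given as a 3x3 rotation matrix whose columns are the frame's x, y, z axes.
In Python, from workcell import telemetry, cams, ticket, env gives the robot as it stands.
- The arm moves only by the tool servo_tool, never from a script. Its argument "motion" is a list that holds one entry, the list of rows, each a list of 4 numbers: the shift along the tool's x, y, z in m, then the turn about the tool's z in rad. A call has 1 to 8 rows; each row shifts and turns the commanded pose from where the row before left it, along the tool's axes as they then stand; what a row does not reach is not made up. A row lasts 1/12 s, in which the tool goes at most 41.7 mm and 7.16 degrees, less where a joint would pass 70% of its speed; a pose out of reach is approached as far as the arm can. A call with a gripper value outside its range is refused whole. "claw" is the closure, from -1 (fully open) to 1 (shut), so that 0 is half open, set as the call begins (left out, the last holds). The fingers move at their own pace and stop on an object; "squeeze" is the grip in N (left out, the last holds). Time passes only in rows, so rows that do not move let the fingers close. It gives the time, the measured TCP pose, the force and the opening at its end, in the units of the state.
- telemetry.get_obs(): the state, without advancing time (a new reading comes with each control period).
- cams.capture(name): name is "scene" or "top" or "wrist"; returns (picture, depth): 384x512x3 uint8, blue, green, red; 384x512 float32, m along the optical axis (not along the pixel's ray), 0 where there is no reading.
- cams.get_calibration(name): a dict with "fx", "fy", "cx", "cy" (pixels), "R" (3x3) and "t" (3): a world point X has camera coordinates R X + t; the wrist camera has in their place "T_tool_cam" (4x4, takes a point from camera to tool coordinates, whose origin is the TCP and whose axes are the flange's). Camera axes: x right, y down, z forward; pixel columns grow to the right and rows downward; lengths in m; the calibration is good to about 2 mm. A picture is of the moment at which its call begins: read the wrist's pose just before it. get_calibration takes no time and is no camera call.
- ticket.hand_in(): hands the job in, once; it reports no verdict.
The state is a dict: "time_s": time; "joint_positions": joint angles; "qd": joint speeds; "tau": joint torques, N m; "tool_pos": TCP position; "tool_rot": TCP orientation; "wrist_force": force on the tool from outside, world axes, zero at the start; "wrist_torque": the same for the moment, N m; "gripper_width": finger opening in m.
Only numpy, scipy, OpenCV 4.12 (cv2) and the standard library are available. Lean on these libraries where they do the work, as an engineer would, in place of code of your own. Each camera call takes 0.05 s, during which the arm holds its last target. There are 200 camera calls.

## Task

On the optical board stand three spring-loaded flip mounts with coloured filters, each with a lamp at its foot. Tip the amber filter over past its snap point so that it springs across and comes to rest over its own lamp, then let go; leave the green and the blue filter where they are.

Things in the scene. Friction and masses are not known exactly. Their poses are not given: they have to be found in the camera images.
- mount_amber: Fixed mount of the amber filter. Base 130 x 90 mm; origin at its underside (12 mm over the table), below the hinge; +x points to its lamp (52 mm wide, at x 38, top 37 mm up). Hinge along y at x 0, 48 mm up. Flap 62 mm wide, 6 thick, reaching 62 from the hinge, its amber tab (26 wide) 74. Parked it leans to -x, tab end at x -35, 113 mm up. Free space behind it: a shut gripper, tips about 92 mm up, can sweep it to +x.
- flap_amber (a joint): Amber flap's angle, rad: 0 = parked stop, leaning back to the mount's -x; 0.5 = upright, the snap point; 1.95 = opposite stop, nearly level over the lamp. Starts parked. The spring resists with about 0.15 N m at the parked stop (3 N at 50 mm from the hinge), nothing when upright, then throws it to the far stop; released before upright it springs back.
- flap_green (a joint): same mount and joint as flap_amber (0 parked, 1.95 over its lamp) but with a green filter and tab; the three mounts stand in any order on the board, centres 170 mm or more apart, each turned up to 0.6 rad. It starts parked at 0 and must stay there.
- flap_blue (a joint): same mount and joint as flap_amber (0 parked, 1.95 over its lamp) but with a blue filter and tab; the three mounts stand in any order on the board, centres 170 mm or more apart, each turned up to 0.6 rad. It starts over its lamp at 1.95 and must stay there.

How it is judged:
At the end, for the whole second after the job is handed in: The amber flap rests at its stop over its lamp (joint above 1.75 rad, within about 11 degrees of the stop), not moving; the green flap is still parked (below 0.3 rad) and the blue flap still over its lamp (above 1.75 rad) (value of joint each of flap_amber, flap_blue above 1.75 rad and velocity of joint flap_amber between -0.1 and 0.1 rad/s and value of joint flap_green below 0.3 rad); the robot touches nothing.
It fails at once if the green filter is lifted off its parked stop (value of joint flap_green above 0.4 rad).
It fails at once if the blue filter is lifted off its lamp (value of joint flap_blue below 1.6 rad).
It also fails if it takes over 27 s, if anything falls off the work surface, if the arm or the gripper's body presses on something with over 40 N, if the wrist force passes 120 N, or if a joint passes its speed limit or range.

## Working session

There is one attempt and no reset: what is moved stays moved. The work goes in short steps, Python scripts to look and compute and a tool call to move; the robot and the scene stay as the last step left them, time stands still between calls to the robot, and variables do not carry over. Pictures are saved under pics/ and viewed, about 8 in all and at most 12, crops included, and the job is handed in when it is done.

Besides the shell and the picture viewer there is one more tool, called after "Request:" as name([rows], argument=value, ...), one row to a line, values as JSON. servo_tool: Moves the arm, as the interface text tells. Its arguments: {"type":"object","properties":{"motion":{"type":"array","items":{"type":"array","items":{"type":"array","items":{"type":"number"}}}},"claw":{"type":"number"},"squeeze":{"type":"number"}},"required":["motion"]}

```bash
mkdir -p pics; cat > h.py <<'E'
import numpy as np, cv2
from workcell import telemetry, cams, ticket, env
def world(name,depth,obs=None):
    c=cams.get_calibration(name); v,u=np.mgrid[:384,:512]
    P=np.stack([(u-c['cx'])/c['fx']*depth,(v-c['cy'])/c['fy']*depth,depth],-1)
    return (P-np.array(c['t']))@np.array(c['R'])
E
python3 - <<'E'
from h import *
o=telemetry.get_obs(); print(o['time_s'],o['tool_pos'],o['tool_rot'],o['gripper_width'])
for n in('top','scene'):
    p,d=cams.capture(n); np.savez(n,p=p,d=d); cv2.imwrite(f'pics/{n}.png',p)
    W=world(n,d); hs=cv2.cvtColor(p,cv2.COLOR_BGR2HSV)
    for nm,lo,hi in(('amber',8,28),('green',40,85),('blue',95,130)):
        m=(hs[...,0]>=lo)&(hs[...,0]<=hi)&(hs[...,1]>110)&(hs[...,2]>50)&(d>0)
        k,l,s,c=cv2.connectedComponentsWithStats(m.astype(np.uint8))
        for i in range(1,k):
            if s[i,4]>25: q=W[l==i]; print(n,nm,s[i],q.min(0).round(3),q.max(0).round(3),np.median(q,0).round(3))
E
```

```text
0.0 [0.2372494  0.68426267 0.25514604] [[-9.44840765e-01  3.27529425e-01 -6.35537003e-04]
 [ 3.27530028e-01  9.44838368e-01 -2.13048471e-03]
 [-9.73166879e-05 -2.22112626e-03 -9.99997529e-01]] 0.0854439049335424
top amber [246  59  33  32 828] [ 0.787 -0.038  0.01 ] [0.865 0.036 0.022] [ 0.825 -0.001  0.016]
top amber [253 162  25  18 248] [ 0.563 -0.035  0.02 ] [0.608 0.015 0.127] [ 0.584 -0.014  0.097]
top green [131 176  25  14 140] [0.54  0.223 0.073] [0.571 0.268 0.11 ] [0.555 0.247 0.09 ]
top green [128 185  13   8  53] [0.531 0.243 0.021] [0.56  0.294 0.13 ] [0.539 0.256 0.124]
top blue [375 148  13   9  65] [ 0.626 -0.273  0.068] [ 0.644 -0.247  0.077] [ 0.635 -0.26   0.072]
top blue [362 154  28  26 467] [ 0.577 -0.278  0.06 ] [ 0.631 -0.22   0.076] [ 0.604 -0.25   0.066]
scene amber [242 185  19  30 308] [ 0.566 -0.036  0.07 ] [0.607 0.016 0.126] [ 0.583 -0.013  0.095]
scene green [307 131  14  15  78] [0.543 0.227 0.079] [0.565 0.263 0.106] [0.553 0.249 0.09 ]
scene blue [ 0  7  8 19 83] [-2.43   0.358 -0.469] [-2.377  0.422 -0.348] [-2.402  0.398 -0.426]
scene blue [156 270  30  26 506] [ 0.574 -0.278  0.062] [ 0.63  -0.221  0.071] [ 0.602 -0.251  0.066]
scene blue [168 291  16  11 109] [ 0.624 -0.275  0.046] [ 0.643 -0.243  0.073] [ 0.634 -0.261  0.071]
```

View pics/top.png

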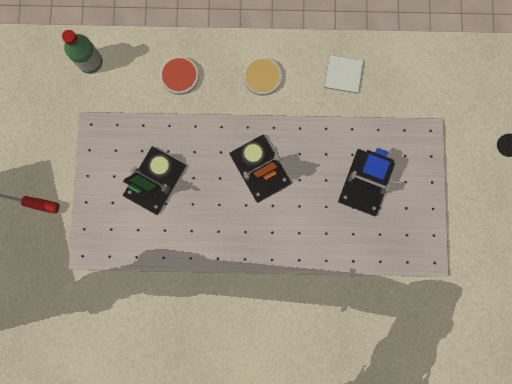

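View pics/scene.png

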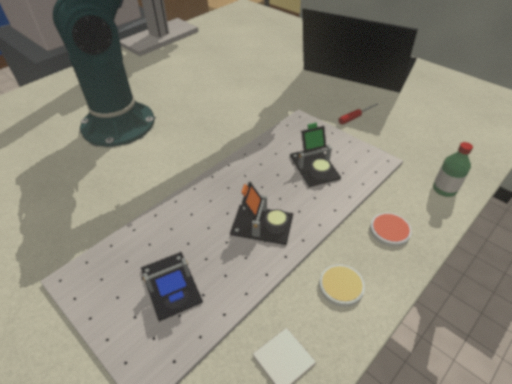

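The top view shows amber in the middle: its lamp is at (254,153) and the flap and tab at (265,171). Green, at left, is parked, and blue, at right, lies over its lamp. Next I'll measure amber's hinge frame.

```bash
python3 - <<'E'
from h import *
for n,(u0,v0,u1,v1) in (('top',(225,130,300,205)),('scene',(225,180,300,248))):
    f=np.load(n+'.npz'); p,d=f['p'],f['d']; W=world(n,d); hs=cv2.cvtColor(p,cv2.COLOR_BGR2HSV)
    box=np.zeros(d.shape,bool); box[v0:v1,u0:u1]=1
    lamp=box&(hs[...,0]>20)&(hs[...,0]<40)&(hs[...,2]>170)&(hs[...,1]>60)
    print(n,'lamp',lamp.sum(),np.median(W[lamp],0).round(4),W[lamp].mean(0).round(4))
    base=box&(hs[...,2]<75)&(W[...,2]>.018)&(W[...,2]<.04)
    q=W[base][:,:2].astype(np.float32); print('base',base.sum(),np.median(W[base][:,2]),cv2.minAreaRect(q))
    a=box&(hs[...,0]<28)&(hs[...,1]>130)&(W[...,2]>.06)
    q=W[a]; c=q.mean(0); s,v=np.linalg.svd(q-c)[1:]; print('flap',a.sum(),c.round(4),'normal',v[2].round(3),s.round(3))
    t=q[q[:,2]>.113]; print('tab',len(t),t.mean(0) if len(t) else '')
f=np.load('top.npz')
cv2.imwrite('pics/crop.png',cv2.resize(f['p'][125:215,220:310],None,fx=6,fy=6,interpolation=cv2.INTER_CUBIC))
E
```

```text
top lamp 224 [0.633  0.0162 0.0498] [0.6311 0.0166 0.0591]
base 1256 0.022446655119090303 ((0.6041420102119446, -0.00012308359146118164), (0.12893369793891907, 0.08928577601909637), 30.48276710510254)
flap 237 [ 0.5841 -0.0123  0.099 ] normal [-0.751 -0.439 -0.493] [0.304 0.196 0.017]
tab 65 [ 0.5724106  -0.01819068  0.12179322]
scene lamp 154 [0.6326 0.0149 0.049 ] [0.6324 0.0153 0.0489]
base 980 0.021973119929644944 ((0.6052049994468689, -0.0021838918328285217), (0.12392579764127731, 0.08799032866954803), 29.99488067626953)
flap 269 [ 0.5838 -0.0114  0.0946] normal [0.755 0.458 0.469] [0.28  0.215 0.012]
tab 44 [ 0.57294801 -0.01880782  0.1199143 ]
```

View pics/crop.png

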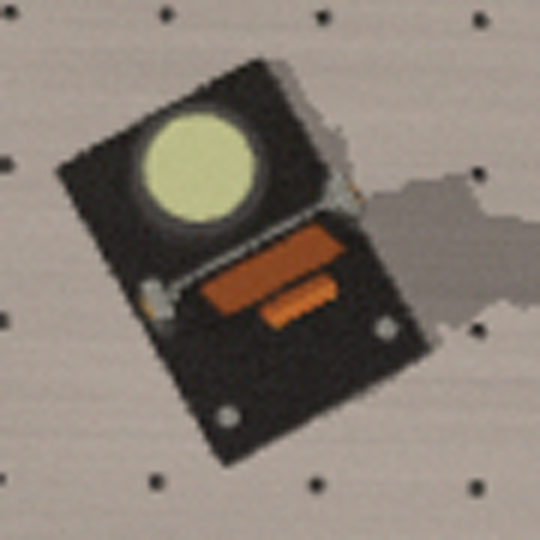

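Amber's hinge is at about (0.603, -0.001) with +x at 30° yaw. The base fits at 129x89 mm, and the lamp position agrees. I'll shut the gripper and travel high to a point behind the flap, around (0.515, -0.051).

Request:
servo_tool([
  [[-0.021,-0.025,0,0],[-0.021,-0.025,0,0],[-0.021,-0.025,0,0],[-0.021,-0.025,0,0],[-0.021,-0.025,0,0],[-0.021,-0.025,0,0],[-0.021,-0.025,0,0],[-0.021,-0.025,0,0]],
], claw=1, squeeze=30)

```text
time_s: 0.77
tool_pos: [0.3309, 0.4391, 0.256]
tool_rot: [[-0.945, 0.327, -0.0], [0.327, 0.945, -0.001], [0.0, -0.001, -1.0]]
wrist_force: [1.5, -0.0, 0.1]
gripper_width: 0.0001
```

Request:
servo_tool([
  [[-0.021,-0.025,0,0],[-0.021,-0.025,0,0],[-0.021,-0.025,0,0],[-0.021,-0.025,0,0],[-0.021,-0.025,0,0],[-0.021,-0.025,0,0],[-0.021,-0.025,0,0],[-0.021,-0.025,0,0]],
])

```text
time_s: 1.43
tool_pos: [0.4239, 0.1953, 0.2561]
tool_rot: [[-0.945, 0.327, -0.0], [0.327, 0.945, -0.0], [0.0, -0.0, -1.0]]
wrist_force: [0.4, 1.6, -0.4]
gripper_width: -0.0003
```

Request:
servo_tool([
  [[-0.021,-0.025,0,0],[-0.021,-0.025,0,0],[-0.021,-0.025,0,0],[-0.021,-0.025,0,0],[-0.021,-0.025,0,0],[-0.021,-0.025,0,0],[-0.021,-0.025,0,0],[-0.021,-0.025,0,0]],
])

```text
time_s: 2.1
tool_pos: [0.5172, -0.0486, 0.2561]
tool_rot: [[-0.945, 0.328, -0.001], [0.328, 0.945, 0.0], [0.001, -0.0, -1.0]]
wrist_force: [0.3, 1.4, -0.3]
gripper_width: 0.0
```

Request:
servo_tool([
  [[0,0,0,-0.123],[0,0,0,-0.123],[0,0,0,-0.123],[0,0,0,-0.123],[0,0,0,-0.123],[0,0,0,-0.123],[0,0,0,-0.123],[0,0,0,0]],
])

```text
time_s: 2.77
tool_pos: [0.5168, -0.0471, 0.2561]
tool_rot: [[-0.863, -0.505, -0.001], [-0.505, 0.863, 0.0], [0.0, 0.001, -1.0]]
wrist_force: [-0.3, 0.1, 0.3]
gripper_width: -0.0001
```

Yaw and alignment are right: lateral error is about 3 mm and I'm about 97 mm behind the hinge. Now I'll descend to tips at about 0.10 m and creep forward.

Request:
servo_tool([
  [[0,0,0.022,0],[0,0,0.022,0],[0,0,0.022,0],[0,0,0.022,0],[0,0,0.022,0],[0,0,0.02,0],[0,0,0,0]],
])

```text
time_s: 3.35
tool_pos: [0.5146, -0.0469, 0.1231]
tool_rot: [[-0.866, -0.501, -0.007], [-0.501, 0.866, -0.0], [0.006, 0.004, -1.0]]
wrist_force: [-0.2, 0.6, -0.3]
gripper_width: -0.0001
```

Request:
servo_tool([
  [[-0.01,0,0,0],[-0.01,0,0,0],[-0.01,0,0,0],[-0.01,0,0,0],[-0.01,0,0,0],[-0.01,0,0,0],[-0.005,0,0,0],[-0.005,0,0,0]],
])

```text
time_s: 4.02
tool_pos: [0.5787, -0.0111, 0.1266]
tool_rot: [[-0.864, -0.504, 0.001], [-0.504, 0.864, 0.0], [-0.001, -0.0, -1.0]]
wrist_force: [-1.7, 0.1, 1.1]
gripper_width: -0.0001
```

Contact force is about 2 N, and the tool is at local x of about -26 mm. I'll carry on past upright.

Request:
servo_tool([
  [[-0.006,0,0,0],[-0.006,0,0,0],[-0.006,0,0,0],[-0.006,0,0,0],[-0.006,0,0,0],[-0.006,0,0,0],[0,0,0,0],[0,0,0,0]],
])

```text
time_s: 4.68
tool_pos: [0.6091, 0.0066, 0.1262]
tool_rot: [[-0.864, -0.504, 0.0], [-0.504, 0.864, 0.0], [-0.0, 0.0, -1.0]]
wrist_force: [-0.6, 0.5, 0.6]
gripper_width: 0.0004
```

Request:
servo_tool([
  [[0,0,-0.02,0],[0,0,-0.02,0],[0,0,-0.02,0],[0.02,0,-0.02,0],[0.03,0,-0.02,0],[0.03,0,-0.02,0],[0.03,0,0,0],[0,0,0,0]],
])

```text
time_s: 5.35
tool_pos: [0.5073, -0.0532, 0.2468]
tool_rot: [[-0.867, -0.498, -0.005], [-0.498, 0.867, -0.002], [0.006, 0.001, -1.0]]
wrist_force: [-0.8, -0.9, -0.2]
gripper_width: -0.0001
```

```bash
python3 - <<'E'
from h import *
o=telemetry.get_obs(); print(o['time_s'],o['tool_pos'],o['wrist_force'])
p,d=cams.capture('scene'); W=world('scene',d)
cv2.imwrite('pics/after.png',cv2.resize(p[100:330,120:370],None,fx=2.4,fy=2.4))
E
```

```text
5.35 [ 0.50726538 -0.05324396  0.24684679] [-0.83772648 -0.91016358 -0.23717425]
```

View pics/after.png

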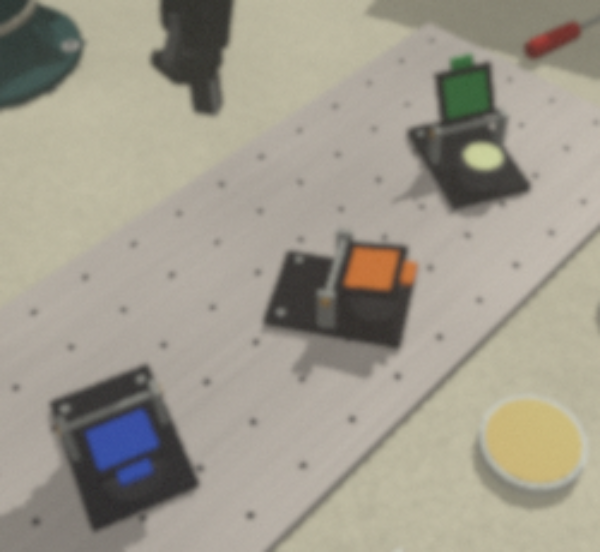

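The amber flap lies over its lamp at (372,268), like the blue one at (120,440). Green is still parked at (467,92), and the gripper is clear. I'll let it settle briefly and check the flap height before handing in.

Request:
servo_tool([
  [[0,0,0,0],[0,0,0,0],[0,0,0,0],[0,0,0,0],[0,0,0,0],[0,0,0,0]],
])

```text
time_s: 5.9
tool_pos: [0.5141, -0.0486, 0.246]
tool_rot: [[-0.864, -0.504, -0.0], [-0.504, 0.864, 0.0], [0.0, 0.0, -1.0]]
wrist_force: [0.2, -0.0, 0.5]
gripper_width: -0.0001
```

```bash
python3 - <<'E'
from h import *
p,d=cams.capture('scene'); W=world('scene',d); hs=cv2.cvtColor(p,cv2.COLOR_BGR2HSV)
for nm,lo,hi,y0 in(('amber',0,28,0),('green',40,85,.25),('blue',95,130,-.26)):
    m=(hs[...,0]>=lo)&(hs[...,0]<=hi)&(hs[...,1]>110)&(W[...,2]>.045)&(W[...,2]<.14)&(abs(W[...,1]-y0)<.08)&(abs(W[...,0]-.6)<.1)
    q=W[m]; c=np.median(q,0); n=np.linalg.svd(q-c,full_matrices=False)[2][2]; print(nm,m.sum(),c.round(3),'tilt from level',np.degrees(np.arccos(abs(n[2]))).round(1))
ok=True
if ok: print(ticket.hand_in())
E
```

```text
amber 438 [0.632 0.017 0.067] tilt from level 7.1
green 49 [0.554 0.249 0.09 ] tilt from level 61.8
blue 620 [ 0.607 -0.254  0.067] tilt from level 6.9
the job is handed in; nothing more can be done
None
```

The amber filter is tipped over and resting on its own lamp, and I handed the job in at about 6 s of the 27 s allowed. I pushed it from behind with the shut gripper, tips at about 0.10 m, until it passed upright and sprang across. Then I lifted the gripper away behind the mount.

Last checks:
- **Amber:** it lies 7.1° from level at a height of 67 mm. The untouched blue filter reads 6.9° and 67 mm, so amber is at its stop.
- **Green:** it is still parked, at the same position as at the start.
- **Blue:** it is still over its lamp.
- **Robot:** the wrist force reads about 0.5 N, and the gripper is clear of everything.

No check failed or disagreed. The hand-in ran in the same script as the final measurement and did not wait on its result, but the picture just before it already showed all three filters in place.

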